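# Shut the boiler's isolator, then free and swing its selector

### The job

Take the water boiler out of service at the grey valve box: swing the isolator (the lever with the straight round post) outward until you feel it come fully home on its stop, then swing the selector (the lever with the ball knob), which the isolator keeps locked until then, outward to its own stop. Feel for the stops and never strain a lever against a stop or against the lock. Leave the cup and the shaker where they stand, and let go of both levers.

Things in the scene. Friction and masses are not known exactly. Their poses are not given: they have to be found in the camera images.
- valve_box: grey valve box with steel top plate, fixed, 170 (x) x 250 (y) x 60 mm high; origin at the centre of its underside, x to its back (brass pipe unions), y to its left (isolator side), z up. Both levers turn on upright spindles at x=0, y=+55 mm (isolator) and x=0, y=-55 mm (selector)
- isolator (a joint): angle of the isolator lever, rad: 0 pointing straight to the front of the box (-x of the box), growing as it swings outward (clockwise from above, towards the box's +y). Starts between -0.15 and 0.2, stays where it is left. Its stop lies anywhere from 0.85 to 1.85 of this reading, since the lever sits at an unknown angle on its spindle; nothing visible shows where: feel for it
- isolator_post (a point): centre of the isolator's upright round black post, 22 mm diameter, 40 mm long (77 to 117 mm above the counter), 80 mm from its spindle axis, at 100 mm height; the lever arm under it is 16 mm wide, its top 78 mm above the counter
- isolator_axis (a point): on the isolator's spindle axis, 100 mm above the counter. Load felt at the post: about 5 N while turning; at the stop it rises by about 5 N per mm (sprung lever). 3 to 12 N above the turning load seats it properly; about 20 N above overstrains it. Left over 0.04 rad short of its stop, it keeps the selector locked; let go, it stays home
- selector (a joint): angle of the selector lever, rad: 0 pointing straight to the front of the box, growing as it swings outward (counter-clockwise from above, towards the box's -y). Starts between -0.25 and 0, stays where it is left. Locked, it stops at about 0.0 to 0.1; freed, it turns to its stop at 1.25
- selector_ball (a point): centre of the selector's black ball knob, 34 mm diameter, on a 14 mm neck, 80 mm from its spindle axis, 100 mm above the counter; the lever arm under it is 16 mm wide, its top 78 mm above the counter
- selector_axis (a point): on the selector's spindle axis, 100 mm above the counter. Load felt at the ball: about 5 N while turning; at the stop (or at the lock) it rises by about 5 N per mm; about 20 N above the turning load overstrains it, 3 to 12 N seats it
- espresso_cup: white patterned espresso cup, 60 x 83 x 52 mm high, standing loose on top of the valve box behind the levers; origin at the centre of its underside
- sugar_shaker: small glass shaker, 44 mm wide, 90 mm high, standing loose on the counter behind the valve box; origin at the centre of its underside

How it is judged (in metres and radians):
On the way, in this order (a step that is already met when the one before it is completed fails the run):
1. the isolator is swung outward (value of joint isolator above 0.8 rad and value of joint selector below 0.2 rad), for 0.2 s.
2. the selector, freed, is swung past the lock (value of joint selector above 0.5 rad), for 0.1 s.
At the end, for the whole second after the job is handed in: the selector rests on its stop (1.25 rad, short by at most 0.05), the isolator has stayed swung out (over 0.8 rad; the lock lets the selector pass only after the isolator has come home on its stop), both levers are at rest (value of joint selector above 1.2 rad and value of joint isolator above 0.8 rad and velocity of joint selector between -0.05 and 0.05 rad/s and velocity of joint isolator between -0.05 and 0.05 rad/s); the robot touches nothing.
It fails at once if the isolator is strained against its stop (over 40 N inside, about 20 N at its post beyond the running load) (contact force between isolator and valve_box above 40 N).
It fails at once if the selector is strained against its stop (over 40 N inside, about 20 N at its ball beyond the running load) (contact force between selector and valve_box above 40 N).
It fails at once if the selector is strained against the lock (over 16 N inside, about 20 N at its ball beyond the running load) (contact force between selector and isolator above 16 N).
It fails at once if the cup or the shaker is pushed about (distance of any of espresso_cup, sugar_shaker from where it was at the start of the episode above 0.03 m).
It also fails if it takes over 72 s, if anything falls off the work surface, if the arm or the gripper's body presses on something with over 40 N, if the wrist force passes 120 N, or if a joint passes its speed limit or range.

### The arm

A 6-joint arm with a two-finger parallel gripper is mounted at the origin on a cart in front of the work surface, level with it; the furniture and walls round the work are solid. World frame = base frame: x ahead of the robot, y to its left, z up, the work surface at z = 0. Lengths are in mm, angles in rad, forces in N, time in s.
With the tool pointing down it reaches from about 325 to 750 mm from the base axis. Payload 7.6 kg.
Tool frame: the origin (TCP) lies on the mounting face of the last link; the fingertips stand 173 mm ahead of it and the grasp point (between the pads) lies 155 mm ahead of it; z points along the fingers, y is the line along which they close (so a half turn about z gives the same grasp; the last joint's range is limited). The gripper opens to 85 mm and grips with 20 to 120 N. Pads are 22 mm wide; open, the fingers measure 114 mm over their backs; the gripper's body (76 mm by 85 mm) begins 54 mm behind the grasp point. The pads swing forward as they close: fully open they stand 13 mm farther back than shut.
Start: joints at [-1.334, 0.052, 1.401, -0, 1.689, -0.07], TCP at [158.576, -500.482, 404.723] pointing down, gripper open.
Joint ranges: [-2.9, 2.9], [-0.91, 2.17], [0.12, 2.37], [-1.06, 4.2], [0.26, 2.73], [-2.93, 2.93]. Speed limits (rad/s): [2.57, 2.57, 3.01, 3.14, 3.14, 3.14].

### API

Orientations are given as a 3x3 rotation matrix whose columns are the frame's x, y, z axes.
In Python, from workcell import env, eyes gives the robot as it stands. The module is installed in compiled form; this text tells all that it offers.
- The arm moves only by the tool step_arm, never from a script. Its argument "moves" is a list that holds one entry, the list of rows, each a list of 5 numbers: the finger opening in m, from 0 to 0.0854, then the shift along the tool's x, y, z in m, then the turn about the tool's z in units of 5 degrees (1.0 is 5 degrees). In form: [[[claw, tx, ty, tz, turn], ...]]. A call has 1 to 10 rows; each row shifts and turns the commanded pose from where the row before left it, along the tool's axes as they then stand; what a row does not reach is not made up. A row lasts 1/12 s, in which the tool goes at most 41.7 mm and 7.16 degrees, less where a joint would pass 70% of its speed; a pose out of reach is approached as far as the arm can. A call with a gripper value outside its range is refused whole. The fingers move at their own pace and stop on an object; "force" is the grip in N (left out, the last holds). Time passes only in rows, so rows that do not move let the fingers close. It gives the time, the measured TCP pose, the force, the opening and the grip force at its end, in the units of the state.
- env.read_state(): the state, without advancing time (a new reading comes with each control period).
- eyes.snapshot(name): name is "scene" or "side" or "wrist"; returns the picture (480x640x3 uint8, red, green, blue); there is no depth.
- eyes.calibration(name): a dict with "fx", "fy", "cx", "cy" (pixels), "pose" (4x4, takes a point from camera to world coordinates). Camera axes: x right, y down, z forward; pixel columns grow to the right and rows downward; lengths in mm; the calibration is good to about 2 mm. A picture is of the moment at which its call begins: read the wrist's pose just before it. calibration takes no time and is no camera call; for the wrist camera it gives the pose at the moment of the call.
- env.close_job(): hands the job in; it is judged then, once.
The state is a dict: "time": time; "joints": joint angles; "dq": joint speeds; "joint_torque": joint torques, N m; "tcp_pos": TCP position; "eef_rot": TCP orientation; "force": force on the tool from outside, world axes, zero at the start; "wrist_torque": the same for the moment, N m; "width": opening from 0.0 (shut) to 1.0 (fully open); "finger_force": force on a finger pad.
Only numpy, scipy, OpenCV 4.12 (cv2) and the standard library are available. Lean on these libraries where they do the work, as an engineer would, in place of code of your own. Each camera call takes 0.05 s, during which the arm holds its last target. There are 200 camera calls.

## Working session

There is one attempt and no reset: what is moved stays moved. The work goes in short steps, Python scripts to look and compute and a tool call to move; the robot and the scene stay as the last step left them, time stands still between calls to the robot, and variables do not carry over. Pictures are saved under pics/ and viewed, at most 10 in all, crops included, and the job is handed in when it is done.

Besides the shell and the picture viewer there is one more tool, called after "Emit:" by a JSON object that holds its "method" and its "body". step_arm: Moves the arm, as the interface text tells. Its arguments: {"type":"object","properties":{"moves":{"type":"array"},"force":{"type":"number"}},"required":["moves"]}

```bash
mkdir -p pics; python3 - <<'E'
from workcell import env, eyes
import cv2,numpy as np
for n in("scene","side"):
    im=eyes.snapshot(n); cv2.imwrite(f"pics/{n}0.png",im[:,:,::-1]); c=eyes.calibration(n); print(n,c['fx'],c['cx'],c['cy'],np.round(c['pose'],3).tolist())
s=env.read_state(); print(s['time'],s['tcp_pos'],np.round(s['eef_rot'],3).tolist(),s['force'])
E
```

```text
scene 612.7385965511751 322.9277046305348 228.09551570395834 [[-0.581, -0.609, 0.54, 128.922], [-0.814, 0.443, -0.376, 356.574], [-0.01, -0.658, -0.753, 739.712], [0.0, 0.0, 0.0, 1.0]]
side 477.3894281547912 321.06843249303495 232.85166237686823 [[-0.999, 0.002, -0.043, 593.826], [0.037, 0.563, -0.826, 725.283], [0.023, -0.827, -0.562, 572.922], [0.0, 0.0, 0.0, 1.0]]
0.1 [ 158.56910215 -500.45456287  403.96366711] [[0.953, 0.302, -0.0], [0.302, -0.953, 0.001], [0.0, -0.001, -1.0]] [ 1.11018598  0.1785282  -1.29093565]
```

View pics/scene0.png

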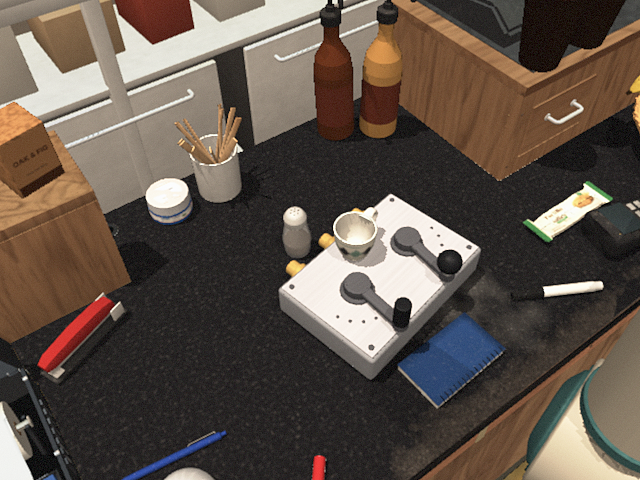

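View pics/side0.png

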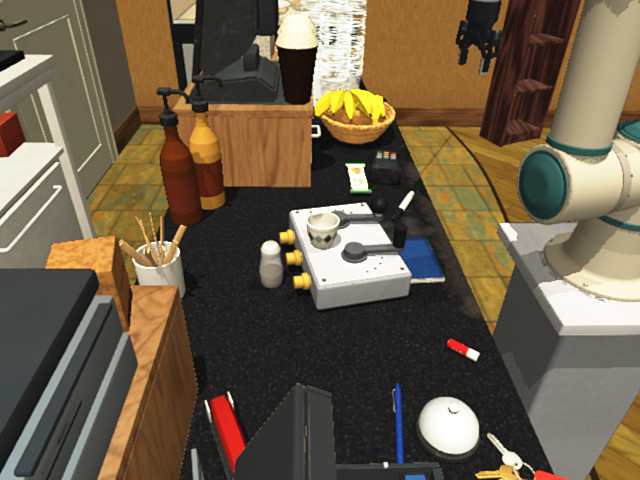

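The scene picture shows the box centred near (380,280), the isolator spindle at (357,288), the post at (402,312), the selector spindle at (407,240) and the ball at (450,262). In the side view the post is at (400,235) and the ball at (380,205). I'll enlarge both.

```bash
python3 - <<'E'
import cv2,numpy as np
a=cv2.imread("pics/scene0.png")[180:380,270:490]; b=cv2.imread("pics/side0.png")[185:315,260:440]
A=cv2.resize(a,None,fx=3,fy=3,interpolation=2)[:600,:660];cv2.imwrite("pics/a.png",A)
cv2.imwrite("pics/b.png",cv2.resize(b,None,fx=4,fy=4,interpolation=2))
E
```

```text
(no output)
```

View pics/a.png

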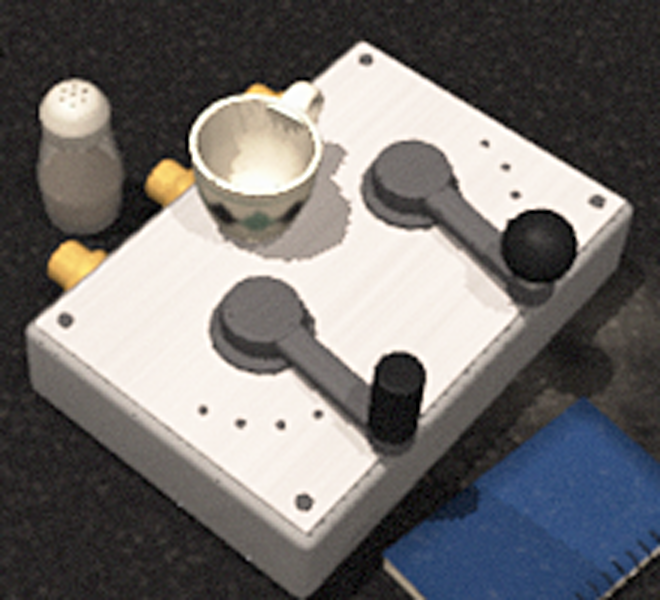

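View pics/b.png

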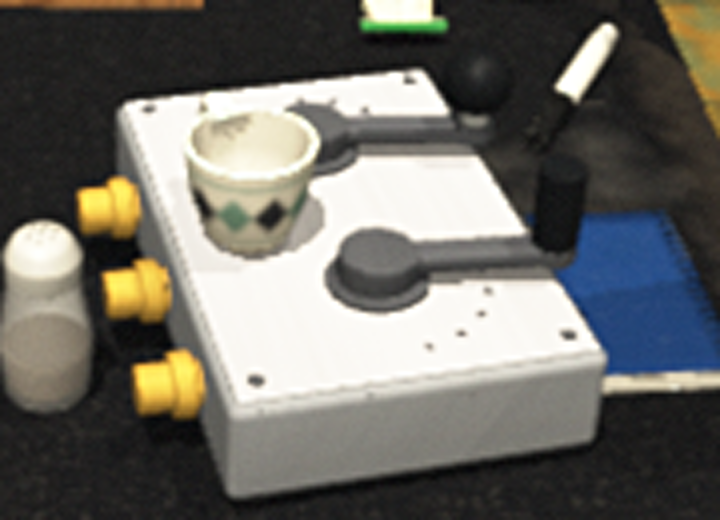

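The crops give four plate screws (z≈60), the ball and the post. I'll triangulate these.

```bash
cat > h.py <<'E'
import numpy as np
from workcell import env,eyes
def onz(n,uv,z):
    c=eyes.calibration(n);P=np.array(c['pose']);d=P[:3,:3]@[(uv[0]-c['cx'])/c['fx'],(uv[1]-c['cy'])/c['fy'],1]
    return (P[:3,3]+d*(z-P[2,3])/d[2])[:2]
E
python3 - <<'E'
from h import *
S=lambda p:(270+(p[0]+.5)/3-.5,180+(p[1]+.5)/3-.5); D=lambda p:(260+(p[0]+.5)/4-.5,185+(p[1]+.5)/4-.5)
sc=[onz("scene",S(p),60) for p in [(65,320),(304,502),(597,201),(366,60)]]
sd=[onz("side",D(p),60) for p in [(256,380),(569,335),(410,79),(148,108)]]
for q in(sc,sd):
    q=np.array(q);print(q.round(1).tolist(),q.mean(0).round(1)); 
    x=(q[0]+q[3]-q[1]-q[2]);y=(q[0]+q[1]-q[2]-q[3]);print(np.degrees([np.arctan2(x[1],x[0]),np.arctan2(-y[0],y[1])]),np.linalg.norm(x)/2,np.linalg.norm(y)/2)
print("ball",onz("scene",S((538,246)),100),onz("side",D((479,82)),100))
print("post",onz("scene",S((398,403)),97),onz("side",D((560,205)),97),"top",onz("scene",S((402,368)),117),onz("side",D((562,168)),117))
print("isohub z~85",onz("scene",S((265,308)),85),onz("side",D((382,250)),85))
print("selhub",onz("scene",S((413,168)),85))
print("cup rim",onz("scene",S((256,143)),112),"shaker top",onz("scene",S((75,95)),88))
E
```

```text
[[556.0, 112.9], [419.1, 83.4], [465.1, -131.3], [601.6, -102.0]] [510.5  -9.3]
[12.13118498 12.03889742] 139.84889023643458 219.62769698491147
[[555.2, 110.5], [418.2, 81.6], [463.9, -134.5], [601.4, -105.6]] [509.6 -12. ]
[11.90939488 12.01062458] 140.24301954498978 220.9565016188515
ball [442.03000587 -63.55616462] [440.77429306 -64.67313207]
post [416.97383063  37.90693115] [418.4276156   36.00281851] top [419.91319058  35.57637358] [419.96931827  36.57900135]
isohub z~85 [494.19228121  47.12349683] [498.32828592  52.86715702]
selhub [517.50628239 -58.12879874]
cup rim [554.614564     6.76567418] shaker top [646.67913574  45.27936655]
```

The screws agree between the two views: box centre (510,−10.7), yaw 12°. That puts the isolator axis at (498.6,43.1) with the post at (419,36.5), ≈0.13 rad. The selector axis is at (521.4,−64.5) with the ball at (441.4,−64), ≈−0.21 rad. I'll move over the post at height.

Emit:
{"method": "step_arm", "body": {"moves": [[[0.05,0.0205,-0.02165,0.0032,0],[0.05,0.0205,-0.02165,0.0032,0],[0.05,0.0205,-0.02165,0.0032,0],[0.05,0.0205,-0.02165,0.0032,0],[0.05,0.0205,-0.02165,0.0032,0],[0.05,0.0205,-0.02165,0.0032,0],[0.05,0.0205,-0.02165,0.0032,0],[0.05,0.0205,-0.02165,0.0032,0],[0.05,0.0205,-0.02165,0.0032,0],[0.05,0.0205,-0.02165,0.0032,0]]], "force": 60}}

```text
time: 0.93
tcp_pos: [288.8, -230.8, 372.3]
eef_rot: [[0.953, 0.302, -0.0], [0.302, -0.953, 0.0], [-0.0, -0.0, -1.0]]
force: [0.4, -0.5, 0.4]
width: 0.585
finger_force: 0.0
```

Emit:
{"method": "step_arm", "body": {"moves": [[[0.05,0.0205,-0.02165,0.0032,0],[0.05,0.0205,-0.02165,0.0032,0],[0.05,0.0205,-0.02165,0.0032,0],[0.05,0.0205,-0.02165,0.0032,0],[0.05,0.0205,-0.02165,0.0032,0],[0.05,0.0205,-0.02165,0.0032,0],[0.05,0.0205,-0.02165,0.0032,0],[0.05,0.0205,-0.02165,0.0032,0],[0.05,0.0205,-0.02165,0.0032,0],[0.05,0.0205,-0.02165,0.0032,0]]]}}

```text
time: 1.77
tcp_pos: [418.9, 37.7, 340.3]
eef_rot: [[0.953, 0.302, -0.0], [0.302, -0.953, -0.0], [-0.0, 0.0, -1.0]]
force: [0.5, -0.8, 0.8]
width: 0.583
finger_force: 0.0
```

Emit:
{"method": "step_arm", "body": {"moves": [[[0.05,0,0,0,-1.39],[0.05,0,0,0,-1.39],[0.05,0,0,0,-1.39],[0.05,0,0,0,-1.39],[0.05,0,0,0,-1.39],[0.05,0,0,0,-1.39],[0.05,0,0,0,-1.39],[0.05,0,0,0,-1.39],[0.05,0,0,0,-1.39],[0.05,0,0,0,-1.39]]]}}

```text
time: 2.6
tcp_pos: [418.6, 36.1, 340.3]
eef_rot: [[0.045, 0.999, -0.001], [0.999, -0.045, -0.0], [-0.0, -0.001, -1.0]]
force: [1.4, -0.5, 0.2]
width: 0.589
finger_force: 0.0
```

Emit:
{"method": "step_arm", "body": {"moves": [[[0.05,0,0,0,-1.39],[0.05,0,0,0,-1.39],[0.05,0,0,0,-1.39],[0.05,0,0,0,-1.39],[0.05,0,0,0,-1.39],[0.05,0,0,0,-1.39],[0.05,0,0,0,-1.39],[0.05,0,0,0,-1.39],[0.05,0,0,0,-1.39],[0.05,0,0,0,-1.39]]]}}

```text
time: 3.43
tcp_pos: [418.6, 36.1, 340.3]
eef_rot: [[-0.92, 0.392, -0.001], [0.392, 0.92, -0.0], [0.001, -0.0, -1.0]]
force: [0.4, -0.5, 0.2]
width: 0.583
finger_force: 0.0
```

Emit:
{"method": "step_arm", "body": {"moves": [[[0.05,0,0,0,-1.39],[0.05,0,0,0,-1.39],[0.05,0,0,0,-1.39],[0.05,0,0,0,-1.39],[0.05,0,0,0,0],[0.05,0,0,0,0]]]}}

```text
time: 3.93
tcp_pos: [418.6, 36.1, 340.4]
eef_rot: [[-0.997, -0.073, -0.001], [-0.073, 0.997, -0.0], [0.001, -0.0, -1.0]]
force: [0.7, -0.2, 0.0]
width: 0.583
finger_force: 0.0
```

```bash
cat >> h.py <<'E'
IA=np.array([498.6,43.1]);SA=np.array([521.4,-64.5])
def rep(A,sgn,out=True):
    s=env.read_state();p=np.array(s['tcp_pos']);R=np.array(s['eef_rot']);d=p[:2]-A;r=np.hypot(*d)
    th=np.degrees(np.arctan2(d[1],d[0]))%360; v=sgn*(th-192)
    t=sgn*np.array([-d[1],d[0]])/r;F=np.array(s['force'])
    print('t',round(s['time'],2),'p',p.round(1),'r',round(r,1),'lever rad',round(np.radians(v),3),'push',round(-F[:2]@t,1),'rad',round(F[:2]@d/r,1),'Fz',round(F[2],1),'yaw y',np.degrees(np.arctan2(R[1,1],R[0,1])).round(1),'tan',np.degrees(np.arctan2(t[1],t[0])).round(1),'w',s['width'],'q',np.round(s['joints'],2))
    return s,p,R
E
python3 -c "
from h import *
import cv2
cv2.imwrite('pics/w1.png',eyes.snapshot('wrist')[:,:,::-1])
rep(IA,-1)"
```

```text
t 3.98 p [418.6  36.1 340.5] r 80.3 lever rad 0.122 push -0.4 rad 1.0 Fz -0.7 yaw y 94.2 tan 95.0 w 0.5878325797704499 q [-0.   -0.22  1.79 -0.    1.58 -1.65]
```

View pics/w1.png

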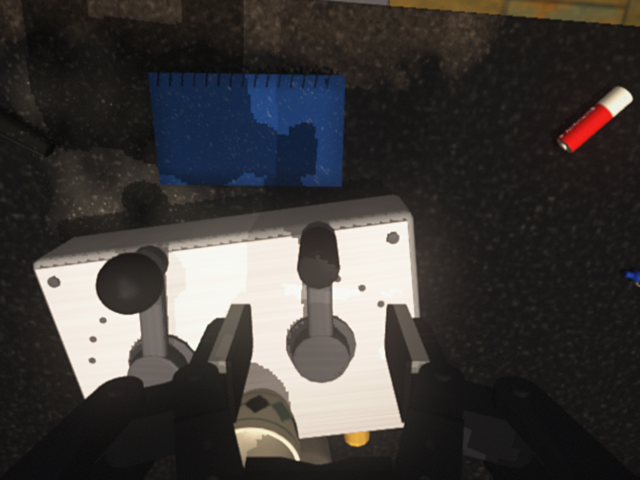

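The wrist view shows the post top at (318,240), centred between the open fingers, and the ball at (130,283), well clear. I'll descend and close loosely round the post.

Emit:
{"method": "step_arm", "body": {"moves": [[[0.05,0,0,0.0105,0],[0.05,0,0,0.0105,0],[0.05,0,0,0.0105,0],[0.05,0,0,0.0105,0],[0.05,0,0,0.0105,0],[0.05,0,0,0.0105,0],[0.05,0,0,0.0105,0],[0.05,0,0,0.0105,0],[0.05,0,0,0,0]]]}}

```text
time: 4.73
tcp_pos: [418.0, 36.1, 254.1]
eef_rot: [[-0.997, -0.076, -0.004], [-0.076, 0.997, -0.0], [0.004, 0.0, -1.0]]
force: [-0.2, 0.2, 0.0]
width: 0.584
finger_force: 0.0
```

Emit:
{"method": "step_arm", "body": {"moves": [[[0.028,0,0,0,0],[0.028,0,0,0,0],[0.028,0,0,0,0],[0.028,0,0,0,0],[0.028,0,0,0,0],[0.028,0,0,0,0]]]}}

```text
time: 5.23
tcp_pos: [418.7, 36.1, 257.0]
eef_rot: [[-0.997, -0.076, 0.001], [-0.076, 0.997, -0.0], [-0.001, -0.0, -1.0]]
force: [0.0, 0.4, -0.4]
width: 0.322
finger_force: 0.0
```

```bash
python3 -c "
from h import *
rep(IA,-1)"
```

```text
t 5.23 p [418.7  36.1 257. ] r 80.2 lever rad 0.122 push -0.4 rad -0.1 Fz -0.4 yaw y 94.4 tan 95.0 w 0.32246915600505777 q [-0.   -0.15  1.89 -0.    1.39 -1.65]
```

Emit:
{"method": "step_arm", "body": {"moves": [[[0.028,-0.00017,0.00523,0,0.75],[0.028,-0.00017,0.00523,0,0.75],[0.028,-0.00017,0.00523,0,0.75],[0.028,-0.00017,0.00523,0,0.75],[0.028,-0.00017,0.00523,0,0.75],[0.028,-0.00017,0.00523,0,0.75],[0.028,-0.00017,0.00523,0,0.75],[0.028,-0.00017,0.00523,0,0.75],[0.028,0,0,0,0],[0.028,0,0,0,0]]]}}

```text
time: 6.07
tcp_pos: [426.2, 76.8, 256.7]
eef_rot: [[-0.902, 0.432, -0.0], [0.432, 0.902, -0.0], [0.0, -0.001, -1.0]]
force: [-1.2, -0.6, 0.7]
width: 0.327
finger_force: 0.7
```

```bash
python3 -c "
from h import *
rep(IA,-1)"
```

```text
t 6.07 p [426.2  76.8 256.7] r 79.9 lever rad 0.645 push 1.1 rad 0.8 Fz 0.7 yaw y 64.4 tan 65.0 w 0.32673699199586603 q [ 0.09 -0.11  1.86 -0.    1.39 -1.03]
```

Emit:
{"method": "step_arm", "body": {"moves": [[[0.028,-0.0001,0.004,0,0.573],[0.028,-0.0001,0.004,0,0.573],[0.028,-0.0001,0.004,0,0.573],[0.028,-0.0001,0.004,0,0.573],[0.028,0,0,0,0]]]}}

```text
time: 6.48
tcp_pos: [434.5, 90.5, 256.6]
eef_rot: [[-0.797, 0.604, -0.002], [0.604, 0.797, -0.001], [0.001, -0.001, -1.0]]
force: [-3.0, -0.1, 0.9]
width: 0.328
finger_force: 1.2
```

Emit:
{"method": "step_arm", "body": {"moves": [[[0.028,0,0.001,0,0.143],[0.028,0,0.001,0,0.143],[0.028,0,0.001,0,0.143]]]}}

```text
time: 6.73
tcp_pos: [436.1, 92.5, 256.5]
eef_rot: [[-0.775, 0.632, -0.002], [0.632, 0.775, -0.001], [0.001, -0.002, -1.0]]
force: [-6.4, -2.7, 3.8]
width: 0.332
finger_force: 2.8
```

```bash
python3 -c "
from h import *
rep(IA,-1)"
```

```text
t 6.73 p [436.1  92.5 256.5] r 79.7 lever rad 0.878 push 6.1 rad 3.3 Fz 3.8 yaw y 50.8 tan 51.7 w 0.33173827695989044 q [ 0.13 -0.07  1.82 -0.    1.39 -0.76]
```

Emit:
{"method": "step_arm", "body": {"moves": [[[0.028,0,0.001,0,0.143],[0.028,0,0.001,0,0.143]]]}}

```text
time: 6.9
tcp_pos: [437.3, 94.1, 256.5]
eef_rot: [[-0.759, 0.651, -0.002], [0.651, 0.759, -0.001], [0.001, -0.002, -1.0]]
force: [-5.7, -2.8, 3.5]
width: 0.327
finger_force: 2.9
```

```bash
python3 -c "
from h import *
rep(IA,-1)"
```

```text
t 6.9 p [437.3  94.1 256.5] r 79.7 lever rad 0.903 push 5.8 rad 2.6 Fz 3.5 yaw y 49.4 tan 50.2 w 0.3268261932796296 q [ 0.13 -0.06  1.82 -0.    1.39 -0.73]
```

Emit:
{"method": "step_arm", "body": {"moves": [[[0.028,0,0.0009,0,0.129],[0.028,0,0.0009,0,0.129],[0.028,0,0.0009,0,0.129]]]}}

```text
time: 7.15
tcp_pos: [439.1, 96.1, 256.5]
eef_rot: [[-0.736, 0.677, -0.002], [0.677, 0.736, -0.001], [0.001, -0.002, -1.0]]
force: [-7.3, -2.3, 2.8]
width: 0.331
finger_force: 2.9
```

Emit:
{"method": "step_arm", "body": {"moves": [[[0.028,0,0.0009,0,0.129],[0.028,0,0.0009,0,0.129],[0.028,0,0.0009,0,0.129]]]}}

```text
time: 7.4
tcp_pos: [440.9, 98.1, 256.5]
eef_rot: [[-0.713, 0.701, -0.002], [0.701, 0.713, -0.001], [0.001, -0.002, -1.0]]
force: [-6.7, -1.7, 3.8]
width: 0.328
finger_force: 2.9
```

Emit:
{"method": "step_arm", "body": {"moves": [[[0.028,0,0.0009,0,0.129],[0.028,0,0.0009,0,0.129],[0.028,0,0.0009,0,0.129]]]}}

```text
time: 7.65
tcp_pos: [442.8, 100.1, 256.5]
eef_rot: [[-0.689, 0.725, -0.002], [0.725, 0.689, -0.0], [0.001, -0.002, -1.0]]
force: [-6.1, -2.4, 2.4]
width: 0.33
finger_force: 2.9
```

Emit:
{"method": "step_arm", "body": {"moves": [[[0.028,0,0.0009,0,0.129],[0.028,0,0.0009,0,0.129],[0.028,0,0.0009,0,0.129]]]}}

```text
time: 7.9
tcp_pos: [444.8, 101.9, 256.5]
eef_rot: [[-0.664, 0.747, -0.002], [0.747, 0.664, -0.0], [0.001, -0.002, -1.0]]
force: [-6.8, -0.9, 2.7]
width: 0.326
finger_force: 2.9
```

Emit:
{"method": "step_arm", "body": {"moves": [[[0.028,0,0.0009,0,0.129],[0.028,0,0.0009,0,0.129],[0.028,0,0.0009,0,0.129]]]}}

```text
time: 8.15
tcp_pos: [446.8, 103.8, 256.5]
eef_rot: [[-0.639, 0.769, -0.002], [0.769, 0.639, -0.0], [0.001, -0.002, -1.0]]
force: [-7.2, -0.8, 4.1]
width: 0.33
finger_force: 2.9
```

Emit:
{"method": "step_arm", "body": {"moves": [[[0.028,0,0.0009,0,0.129],[0.028,0,0.0009,0,0.129],[0.028,0,0.0009,0,0.129]]]}}

```text
time: 8.4
tcp_pos: [448.9, 105.5, 256.5]
eef_rot: [[-0.612, 0.791, -0.003], [0.791, 0.612, -0.0], [0.002, -0.002, -1.0]]
force: [-6.5, 0.0, 4.7]
width: 0.329
finger_force: 3.0
```

Emit:
{"method": "step_arm", "body": {"moves": [[[0.028,0,0.0009,0,0.129],[0.028,0,0.0009,0,0.129],[0.028,0,0.0009,0,0.129]]]}}

```text
time: 8.65
tcp_pos: [451.0, 107.1, 256.5]
eef_rot: [[-0.585, 0.811, -0.003], [0.811, 0.585, 0.0], [0.002, -0.002, -1.0]]
force: [-6.6, -1.1, 4.0]
width: 0.329
finger_force: 3.0
```

Emit:
{"method": "step_arm", "body": {"moves": [[[0.028,0,0.0009,0,0.129],[0.028,0,0.0009,0,0.129],[0.028,0,0.0009,0,0.129]]]}}

```text
time: 8.9
tcp_pos: [453.2, 108.7, 256.5]
eef_rot: [[-0.558, 0.83, -0.003], [0.83, 0.558, 0.0], [0.002, -0.002, -1.0]]
force: [-7.7, 0.5, 3.5]
width: 0.33
finger_force: 3.0
```

Emit:
{"method": "step_arm", "body": {"moves": [[[0.028,0,0.0009,0,0.129],[0.028,0,0.0009,0,0.129],[0.028,0,0.0009,0,0.129]]]}}

```text
time: 9.15
tcp_pos: [455.5, 110.2, 256.5]
eef_rot: [[-0.529, 0.848, -0.003], [0.848, 0.529, 0.0], [0.002, -0.002, -1.0]]
force: [-7.1, -0.1, 3.5]
width: 0.327
finger_force: 3.0
```

Emit:
{"method": "step_arm", "body": {"moves": [[[0.028,0,0.0009,0,0.129],[0.028,0,0.0009,0,0.129],[0.028,0,0.0009,0,0.129]]]}}

```text
time: 9.4
tcp_pos: [457.8, 111.7, 256.5]
eef_rot: [[-0.5, 0.866, -0.003], [0.866, 0.5, 0.0], [0.002, -0.002, -1.0]]
force: [-7.4, 0.2, 4.4]
width: 0.325
finger_force: 3.0
```

Emit:
{"method": "step_arm", "body": {"moves": [[[0.028,0,0.0009,0,0.129],[0.028,0,0.0009,0,0.129],[0.028,0,0.0009,0,0.129]]]}}

```text
time: 9.65
tcp_pos: [460.1, 113.1, 256.5]
eef_rot: [[-0.471, 0.882, -0.003], [0.882, 0.471, 0.001], [0.002, -0.002, -1.0]]
force: [-7.0, 0.7, 3.3]
width: 0.328
finger_force: 2.9
```

Emit:
{"method": "step_arm", "body": {"moves": [[[0.028,0,0.0009,0,0.129],[0.028,0,0.0009,0,0.129],[0.028,0,0.0009,0,0.129]]]}}

```text
time: 9.9
tcp_pos: [462.5, 114.3, 256.5]
eef_rot: [[-0.441, 0.898, -0.003], [0.898, 0.441, 0.001], [0.002, -0.002, -1.0]]
force: [-7.0, 2.1, 3.0]
width: 0.326
finger_force: 3.0
```

Emit:
{"method": "step_arm", "body": {"moves": [[[0.028,0,0.0009,0,0.129],[0.028,0,0.0009,0,0.129],[0.028,0,0.0009,0,0.129]]]}}

```text
time: 10.15
tcp_pos: [464.9, 115.5, 256.5]
eef_rot: [[-0.41, 0.912, -0.003], [0.912, 0.41, 0.001], [0.002, -0.002, -1.0]]
force: [-7.8, 0.7, 3.2]
width: 0.324
finger_force: 3.0
```

Emit:
{"method": "step_arm", "body": {"moves": [[[0.028,0,0.0009,0,0.129],[0.028,0,0.0009,0,0.129],[0.028,0,0.0009,0,0.129]]]}}

```text
time: 10.4
tcp_pos: [467.4, 116.7, 256.5]
eef_rot: [[-0.379, 0.925, -0.003], [0.925, 0.379, 0.001], [0.002, -0.002, -1.0]]
force: [-7.5, 1.2, 2.8]
width: 0.329
finger_force: 3.0
```

Emit:
{"method": "step_arm", "body": {"moves": [[[0.028,0,0.0009,0,0.129],[0.028,0,0.0009,0,0.129],[0.028,0,0.0009,0,0.129]]]}}

```text
time: 10.65
tcp_pos: [469.9, 117.7, 256.5]
eef_rot: [[-0.348, 0.937, -0.003], [0.937, 0.348, 0.001], [0.002, -0.002, -1.0]]
force: [-7.2, 2.5, 3.8]
width: 0.329
finger_force: 3.0
```

Emit:
{"method": "step_arm", "body": {"moves": [[[0.028,0,0.0009,0,0.129],[0.028,0,0.0009,0,0.129],[0.028,0,0.0009,0,0.129]]]}}

```text
time: 10.9
tcp_pos: [472.3, 118.6, 256.5]
eef_rot: [[-0.316, 0.949, -0.003], [0.949, 0.316, 0.001], [0.002, -0.003, -1.0]]
force: [-9.4, 0.1, 5.1]
width: 0.329
finger_force: 4.2
```

The load is rising, so this is probably the stop. I'll take small steps now.

Emit:
{"method": "step_arm", "body": {"moves": [[[0.028,0,0.0006,0,0.086],[0.028,0,0,0,0]]]}}

```text
time: 11.07
tcp_pos: [472.9, 118.8, 256.4]
eef_rot: [[-0.309, 0.951, -0.004], [0.951, 0.309, 0.001], [0.002, -0.003, -1.0]]
force: [-8.3, 1.0, 5.0]
width: 0.326
finger_force: 4.1
```

Emit:
{"method": "step_arm", "body": {"moves": [[[0.028,0,0.0008,0,0.115],[0.028,0,0,0,0]]]}}

```text
time: 11.23
tcp_pos: [473.5, 119.0, 256.4]
eef_rot: [[-0.299, 0.954, -0.004], [0.954, 0.299, 0.001], [0.002, -0.004, -1.0]]
force: [-9.5, 0.7, 5.0]
width: 0.327
finger_force: 4.7
```

Emit:
{"method": "step_arm", "body": {"moves": [[[0.028,0,0.0009,0,0.129],[0.028,0,0,0,0]]]}}

```text
time: 11.4
tcp_pos: [474.3, 119.2, 256.4]
eef_rot: [[-0.289, 0.957, -0.005], [0.957, 0.289, 0.0], [0.002, -0.005, -1.0]]
force: [-10.6, 0.0, 5.8]
width: 0.325
finger_force: 5.4
```

Emit:
{"method": "step_arm", "body": {"moves": [[[0.028,0,0.0009,0,0.129],[0.028,0,0,0,0]]]}}

```text
time: 11.57
tcp_pos: [475.0, 119.4, 256.4]
eef_rot: [[-0.278, 0.961, -0.005], [0.961, 0.278, 0.0], [0.002, -0.005, -1.0]]
force: [-12.2, -0.4, 7.8]
width: 0.33
finger_force: 6.1
```

Emit:
{"method": "step_arm", "body": {"moves": [[[0.028,0,0.0007,0,0.1],[0.028,0,0,0,0],[0.028,0,0,0,0]]]}}

```text
time: 11.82
tcp_pos: [475.6, 119.6, 256.4]
eef_rot: [[-0.27, 0.963, -0.006], [0.963, 0.27, 0.0], [0.002, -0.006, -1.0]]
force: [-13.7, -0.0, 7.8]
width: 0.326
finger_force: 6.7
```

```bash
python3 -c "
from h import *
rep(IA,-1)"
```

```text
t 11.82 p [475.6 119.6 256.4] r 79.9 lever rad 1.488 push 13.1 rad 3.9 Fz 7.8 yaw y 15.7 tan 16.7 w 0.326287224132543 q [ 0.17  0.06  1.69  0.    1.39 -0.1 ]
```

The isolator is seated, about 7 N above its running load. I'll back off, open and rise.

Emit:
{"method": "step_arm", "body": {"moves": [[[0.028,0,-0.0015,0,0],[0.028,0,-0.0015,0,0],[0.055,0,-0.0015,0,0],[0.055,0,0,0,0],[0.055,0,0,0,0],[0.055,0,0,-0.018,0],[0.055,0,0,-0.018,0],[0.055,0,0,-0.018,0],[0.055,0,0,-0.018,0],[0.055,0,0,-0.018,0]]]}}

```text
time: 12.65
tcp_pos: [472.5, 118.2, 347.7]
eef_rot: [[-0.269, 0.963, 0.001], [0.963, 0.269, -0.0], [-0.0, 0.001, -1.0]]
force: [1.6, -0.5, 0.0]
width: 0.646
finger_force: 0.0
```

```bash
python3 -c "
from h import *
import cv2
cv2.imwrite('pics/s2.png',eyes.snapshot('scene')[:,:,::-1][130:430,220:620])
s,p,R=rep(IA,-1)
print(R[:,:2].T@(np.array([441.4,-64.1,0])-p),R.round(3))
"
```

```text
t 12.7 p [473.  118.3 351.8] r 79.5 lever rad 1.452 push -0.3 rad -0.7 Fz 3.7 yaw y 15.6 tan 18.8 w 0.6434680527616804 q [ 0.17 -0.03  1.59 -0.    1.58 -0.1 ]
[-166.91172074  -81.84451447] [[-0.269  0.963  0.007]
 [ 0.963  0.269  0.001]
 [-0.001  0.007 -1.   ]]
```

View pics/s2.png

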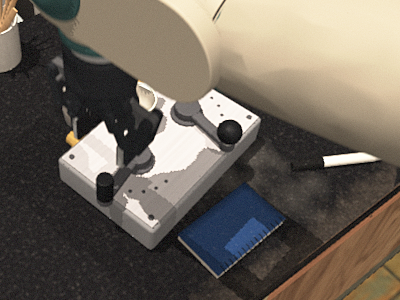

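The scene view shows the isolator post swung out at crop (104,186) and the ball still at (231,131). I'll go over the ball and turn.

Emit:
{"method": "step_arm", "body": {"moves": [[[0.06,-0.0209,-0.0102,0,0],[0.06,-0.0209,-0.0102,0,0],[0.06,-0.0209,-0.0102,0,0],[0.06,-0.0209,-0.0102,0,0],[0.06,-0.0209,-0.0102,0,0],[0.06,-0.0209,-0.0102,0,0],[0.06,-0.0209,-0.0102,0,0],[0.06,-0.0209,-0.0102,0,0]]]}}

```text
time: 13.37
tcp_pos: [438.5, -65.8, 346.5]
eef_rot: [[-0.269, 0.963, 0.001], [0.963, 0.269, -0.0], [-0.0, 0.0, -1.0]]
force: [0.6, -0.4, -0.3]
width: 0.7
finger_force: 0.0
```

Emit:
{"method": "step_arm", "body": {"moves": [[[0.06,0,0,0,1.41],[0.06,0,0,0,1.41],[0.06,0,0,0,1.41],[0.06,0,0,0,1.41],[0.06,0,0,0,1.41],[0.06,0,0,0,1.41],[0.06,0,0,0,1.41],[0.06,0,0,0,1.41]]]}}

```text
time: 14.03
tcp_pos: [438.8, -64.8, 346.4]
eef_rot: [[0.658, 0.753, 0.0], [0.753, -0.658, -0.0], [0.0, 0.0, -1.0]]
force: [0.0, -0.2, 0.2]
width: 0.701
finger_force: 0.0
```

Emit:
{"method": "step_arm", "body": {"moves": [[[0.06,0,0,0,1.41],[0.06,0,0,0,1.41],[0.06,0,0,0,1.41],[0.06,0,0,0,1.41],[0.06,0,0,0,1.41],[0.06,0,0,0,1.41],[0.06,0,0,0,1.41],[0.06,0,0,0,0],[0.06,0,0,0,0]]]}}

```text
time: 14.78
tcp_pos: [438.8, -64.8, 346.5]
eef_rot: [[1.0, 0.001, 0.0], [0.001, -1.0, -0.0], [0.0, 0.0, -1.0]]
force: [0.7, 0.6, -1.1]
width: 0.702
finger_force: 0.0
```

```bash
python3 -c "
from h import *
import cv2
cv2.imwrite('pics/w3.png',eyes.snapshot('wrist')[:,:,::-1])
rep(SA,1)
"
```

```text
t 14.83 p [438.8 -64.7 346.5] r 82.6 lever rad -0.207 push -0.9 rad -0.2 Fz -0.4 yaw y -89.9 tan -89.8 w 0.7033803898657565 q [-0.23 -0.16  1.72 -0.    1.58  1.34]
```

View pics/w3.png

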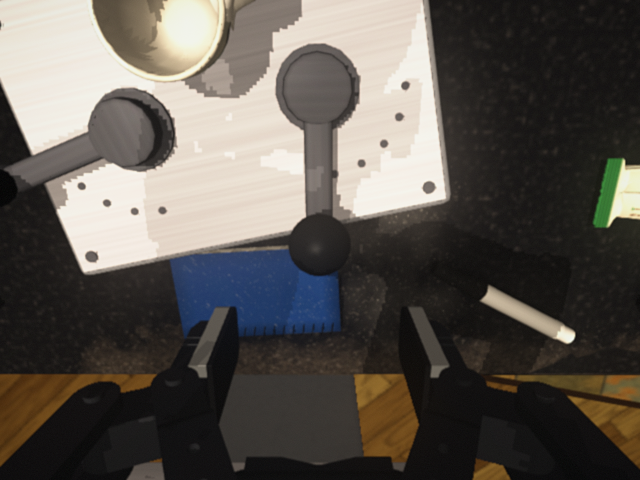

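The wrist view has the ball at (320,244), centred between the fingers. I'll descend and close loosely.

Emit:
{"method": "step_arm", "body": {"moves": [[[0.06,0.0024,0,0.01,0],[0.06,0,0,0.01,0],[0.06,0,0,0.01,0],[0.06,0,0,0.01,0],[0.06,0,0,0.01,0],[0.06,0,0,0.01,0],[0.06,0,0,0.01,0],[0.06,0,0,0.01,0],[0.06,0,0,0.01,0],[0.06,0,0,0,0]]]}}

```text
time: 15.67
tcp_pos: [440.6, -64.6, 254.2]
eef_rot: [[1.0, -0.003, -0.004], [-0.003, -1.0, 0.001], [-0.004, -0.001, -1.0]]
force: [-0.3, -0.6, -0.7]
width: 0.703
finger_force: 0.0
```

Emit:
{"method": "step_arm", "body": {"moves": [[[0.04,0,0,0,0],[0.04,0,0,0,0],[0.04,0,0,0,0],[0.04,0,0,0,0],[0.04,0,0,0,0]]]}}

```text
time: 16.08
tcp_pos: [441.3, -64.7, 257.2]
eef_rot: [[1.0, -0.003, 0.001], [-0.003, -1.0, -0.0], [0.001, 0.0, -1.0]]
force: [0.8, -0.6, -0.1]
width: 0.468
finger_force: 0.0
```

```bash
python3 -c "
from h import *
rep(SA,1)
"
```

```text
t 16.08 p [441.3 -64.7 257.2] r 80.1 lever rad -0.207 push -0.6 rad -0.8 Fz -0.1 yaw y -90.2 tan -89.8 w 0.4680503994093132 q [-0.23 -0.07  1.82 -0.    1.39  1.35]
```

Emit:
{"method": "step_arm", "body": {"moves": [[[0.04,0.0001,0.004,0,-0.573],[0.04,0.0001,0.004,0,-0.573],[0.04,0.0001,0.004,0,-0.573],[0.04,0.0001,0.003,0,-0.43],[0.04,0,0,0,0]]]}}

```text
time: 16.5
tcp_pos: [442.7, -79.5, 257.0]
eef_rot: [[0.983, 0.185, 0.001], [0.185, -0.983, 0.001], [0.001, -0.001, -1.0]]
force: [0.3, 3.3, 1.8]
width: 0.47
finger_force: 1.5
```

Emit:
{"method": "step_arm", "body": {"moves": [[[0.04,0,0.0009,0,-0.129],[0.04,0,0.0009,0,-0.129],[0.04,0,0.0009,0,-0.129]]]}}

```text
time: 16.75
tcp_pos: [443.2, -81.9, 257.0]
eef_rot: [[0.976, 0.217, 0.001], [0.217, -0.976, 0.001], [0.001, -0.001, -1.0]]
force: [1.0, 5.0, 1.0]
width: 0.468
finger_force: 2.3
```

```bash
python3 -c "
from h import *
rep(SA,1)
"
```

```text
t 16.75 p [443.2 -81.9 257. ] r 80.1 lever rad 0.01 push 4.6 rad -2.0 Fz 1.0 yaw y -77.5 tan -77.4 w 0.4682600102200341 q [-0.26 -0.05  1.81  0.    1.39  1.09]
```

Emit:
{"method": "step_arm", "body": {"moves": [[[0.04,0,0.0009,0,-0.129],[0.04,0,0.0009,0,-0.129],[0.04,0,0.0009,0,-0.129]]]}}

```text
time: 17.0
tcp_pos: [443.8, -84.6, 257.0]
eef_rot: [[0.968, 0.25, 0.001], [0.25, -0.968, 0.001], [0.001, -0.0, -1.0]]
force: [2.0, 5.5, 1.4]
width: 0.472
finger_force: 2.3
```

Emit:
{"method": "step_arm", "body": {"moves": [[[0.04,0,0.0009,0,-0.129],[0.04,0,0.0009,0,-0.129],[0.04,0,0.0009,0,-0.129]]]}}

```text
time: 17.25
tcp_pos: [444.5, -87.2, 257.0]
eef_rot: [[0.959, 0.283, 0.001], [0.283, -0.959, 0.001], [0.001, -0.0, -1.0]]
force: [1.2, 6.0, 0.7]
width: 0.467
finger_force: 2.2
```

Emit:
{"method": "step_arm", "body": {"moves": [[[0.04,0,0.0009,0,-0.129],[0.04,0,0.0009,0,-0.129],[0.04,0,0.0009,0,-0.129]]]}}

```text
time: 17.5
tcp_pos: [445.3, -89.7, 257.0]
eef_rot: [[0.949, 0.315, 0.001], [0.315, -0.949, 0.001], [0.001, -0.0, -1.0]]
force: [1.4, 5.0, 0.7]
width: 0.467
finger_force: 2.2
```

Emit:
{"method": "step_arm", "body": {"moves": [[[0.04,0,0.0009,0,-0.129],[0.04,0,0.0009,0,-0.129],[0.04,0,0.0009,0,-0.129]]]}}

```text
time: 17.75
tcp_pos: [446.2, -92.3, 257.0]
eef_rot: [[0.938, 0.347, 0.001], [0.347, -0.938, 0.001], [0.001, -0.0, -1.0]]
force: [1.1, 5.2, 0.8]
width: 0.468
finger_force: 2.2
```

Emit:
{"method": "step_arm", "body": {"moves": [[[0.04,0,0.0009,0,-0.129],[0.04,0,0.0009,0,-0.129],[0.04,0,0.0009,0,-0.129]]]}}

```text
time: 18.0
tcp_pos: [447.2, -94.8, 257.0]
eef_rot: [[0.926, 0.378, 0.001], [0.378, -0.926, 0.001], [0.001, -0.0, -1.0]]
force: [1.7, 6.0, 1.9]
width: 0.467
finger_force: 2.1
```

Emit:
{"method": "step_arm", "body": {"moves": [[[0.04,0,0.0009,0,-0.129],[0.04,0,0.0009,0,-0.129],[0.04,0,0.0009,0,-0.129]]]}}

```text
time: 18.25
tcp_pos: [448.2, -97.3, 256.9]
eef_rot: [[0.912, 0.409, 0.001], [0.409, -0.912, 0.001], [0.001, -0.0, -1.0]]
force: [1.3, 5.5, 0.5]
width: 0.467
finger_force: 2.1
```

The lever is past the lock, so I'll swing faster.

Emit:
{"method": "step_arm", "body": {"moves": [[[0.04,0.0002,0.006,0,-0.86],[0.04,0.0002,0.006,0,-0.86],[0.04,0.0002,0.006,0,-0.86],[0.04,0.0002,0.006,0,-0.86],[0.04,0.0002,0.006,0,-0.86],[0.04,0.0002,0.006,0,-0.86],[0.04,0.0002,0.006,0,-0.86],[0.04,0.0002,0.006,0,-0.86],[0.04,0.0002,0.006,0,-0.86],[0.04,0,0,0,0]]]}}

```text
time: 19.08
tcp_pos: [484.6, -136.4, 256.6]
eef_rot: [[0.455, 0.891, -0.001], [0.891, -0.455, -0.0], [-0.001, -0.001, -1.0]]
force: [-0.8, 0.1, -0.1]
width: 0.465
finger_force: 0.3
```

```bash
python3 -c "
from h import *
rep(SA,1)
"
```

```text
t 19.08 p [ 484.6 -136.4  256.6] r 80.8 lever rad 0.889 push 0.7 rad 0.3 Fz -0.1 yaw y -27.0 tan -27.1 w 0.4651486951153552 q [-0.35  0.09  1.66 -0.    1.39  0.12]
```

Emit:
{"method": "step_arm", "body": {"moves": [[[0.04,0.0003,0.0045,0,-0.64],[0.04,0.0003,0.0045,0,-0.64],[0.04,0.0003,0.0045,0,-0.64],[0.04,0.0003,0.0045,0,-0.64],[0.04,0.0003,0.0045,0,-0.64],[0.04,0,0,0,0]]]}}

```text
time: 19.58
tcp_pos: [505.6, -143.3, 256.5]
eef_rot: [[0.194, 0.981, -0.002], [0.981, -0.194, -0.002], [-0.002, -0.002, -1.0]]
force: [-3.5, -1.4, 1.3]
width: 0.469
finger_force: 1.5
```

Emit:
{"method": "step_arm", "body": {"moves": [[[0.04,0,0.0009,0,-0.129],[0.04,0,0.0009,0,-0.129],[0.04,0,0.0009,0,-0.129]]]}}

```text
time: 19.83
tcp_pos: [507.8, -143.7, 256.4]
eef_rot: [[0.163, 0.987, -0.003], [0.987, -0.163, -0.001], [-0.002, -0.002, -1.0]]
force: [-5.4, -0.9, 2.6]
width: 0.473
finger_force: 2.9
```

```bash
python3 -c "
from h import *
rep(SA,1)
"
```

```text
t 19.83 p [ 507.8 -143.7  256.4] r 80.3 lever rad 1.191 push 5.2 rad 1.8 Fz 2.6 yaw y -9.4 tan -9.7 w 0.4726939253623132 q [-0.35  0.16  1.58 -0.    1.4  -0.18]
```

Emit:
{"method": "step_arm", "body": {"moves": [[[0.04,0,0.0009,0,-0.129],[0.04,0,0.0009,0,-0.129],[0.04,0,0.0009,0,-0.129]]]}}

```text
time: 20.08
tcp_pos: [510.5, -144.1, 256.4]
eef_rot: [[0.13, 0.992, -0.002], [0.992, -0.13, -0.001], [-0.002, -0.002, -1.0]]
force: [-6.6, -1.6, 1.8]
width: 0.464
finger_force: 2.9
```

Emit:
{"method": "step_arm", "body": {"moves": [[[0.04,0,0.0009,0,-0.129],[0.04,0,0.0009,0,-0.129],[0.04,0,0.0009,0,-0.129]]]}}

```text
time: 20.33
tcp_pos: [513.2, -144.5, 256.4]
eef_rot: [[0.096, 0.995, -0.003], [0.995, -0.096, -0.001], [-0.002, -0.002, -1.0]]
force: [-7.6, -3.0, 1.2]
width: 0.469
finger_force: 2.9
```

Emit:
{"method": "step_arm", "body": {"moves": [[[0.04,0,0.0009,0,-0.129],[0.04,0,0.0009,0,-0.129]]]}}

```text
time: 20.5
tcp_pos: [515.0, -144.6, 256.5]
eef_rot: [[0.074, 0.997, -0.002], [0.997, -0.074, -0.001], [-0.002, -0.002, -1.0]]
force: [-4.9, -1.7, 2.0]
width: 0.47
finger_force: 2.9
```

Emit:
{"method": "step_arm", "body": {"moves": [[[0.04,0,0.0009,0,-0.129],[0.04,0,0.0009,0,-0.129]]]}}

```text
time: 20.67
tcp_pos: [516.8, -144.8, 256.5]
eef_rot: [[0.052, 0.999, -0.002], [0.999, -0.052, -0.002], [-0.002, -0.002, -1.0]]
force: [-6.4, -2.9, 1.6]
width: 0.469
finger_force: 2.9
```

Emit:
{"method": "step_arm", "body": {"moves": [[[0.04,0,0.0009,0,-0.129],[0.04,0,0.0009,0,-0.129]]]}}

```text
time: 20.83
tcp_pos: [518.5, -144.9, 256.4]
eef_rot: [[0.029, 1.0, -0.003], [1.0, -0.029, -0.001], [-0.002, -0.003, -1.0]]
force: [-7.8, -2.0, 2.1]
width: 0.473
finger_force: 3.9
```

Rising: this is the stop. I'll seat it gently.

Emit:
{"method": "step_arm", "body": {"moves": [[[0.04,0,0.0009,0,-0.129],[0.04,0,0,0,0]]]}}

```text
time: 21.0
tcp_pos: [519.3, -144.9, 256.4]
eef_rot: [[0.018, 1.0, -0.004], [1.0, -0.018, -0.001], [-0.001, -0.004, -1.0]]
force: [-8.3, -2.0, 3.7]
width: 0.471
finger_force: 4.1
```

Emit:
{"method": "step_arm", "body": {"moves": [[[0.04,0,0.0009,0,-0.129],[0.04,0,0,0,0]]]}}

```text
time: 21.17
tcp_pos: [520.0, -144.8, 256.4]
eef_rot: [[0.007, 1.0, -0.004], [1.0, -0.007, -0.001], [-0.001, -0.004, -1.0]]
force: [-9.7, -2.1, 4.2]
width: 0.466
finger_force: 4.8
```

Emit:
{"method": "step_arm", "body": {"moves": [[[0.04,0,0.0012,0,-0.129],[0.04,0,0,0,0]]]}}

```text
time: 21.33
tcp_pos: [521.1, -144.9, 256.3]
eef_rot: [[-0.005, 1.0, -0.005], [1.0, 0.005, -0.001], [-0.001, -0.005, -1.0]]
force: [-11.3, -1.3, 3.6]
width: 0.47
finger_force: 5.7
```

The selector is seated, about 5.5 N above its running load. Now I'll release and rise.

Emit:
{"method": "step_arm", "body": {"moves": [[[0.04,0,-0.0016,0,0],[0.04,0,-0.0016,0,0],[0.062,0,-0.0016,0,0],[0.062,0,0,0,0],[0.062,0,0,0,0],[0.062,0,0,-0.018,0],[0.062,0,0,-0.018,0],[0.062,0,0,-0.018,0],[0.062,0,0,-0.018,0],[0.062,0,0,-0.018,0]]]}}

```text
time: 22.17
tcp_pos: [517.5, -144.4, 347.7]
eef_rot: [[-0.007, 1.0, 0.001], [1.0, 0.007, -0.0], [-0.0, 0.001, -1.0]]
force: [-0.5, -0.1, -0.2]
width: 0.722
finger_force: 0.0
```

Emit:
{"method": "step_arm", "body": {"moves": [[[0.062,0,0,-0.018,0],[0.062,0,0,-0.018,0],[0.062,0,0,-0.018,0],[0.062,0,0,0,0],[0.062,0,0,0,0],[0.062,0,0,0,0]]]}}

```text
time: 22.67
tcp_pos: [517.5, -144.4, 399.5]
eef_rot: [[-0.008, 1.0, -0.001], [1.0, 0.008, 0.0], [0.0, -0.001, -1.0]]
force: [-0.1, 0.7, -1.5]
width: 0.727
finger_force: 0.0
```

```bash
python3 -c "
from h import *
import cv2
cv2.imwrite('pics/w4.png',eyes.snapshot('wrist')[:,:,::-1])
rep(SA,1)
"
```

```text
t 22.72 p [ 517.4 -144.4  399.1] r 80.0 lever rad 1.312 push -0.1 rad 0.5 Fz -1.2 yaw y 0.4 tan -2.8 w 0.7243011674791816 q [-0.34  0.09  1.37 -0.    1.68 -0.35]
```

View pics/w4.png

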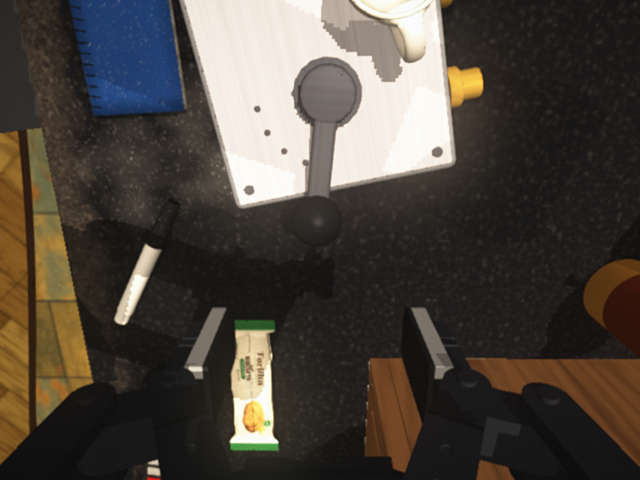

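The picture shows the selector hub at (328,90) and the ball at (317,220), pointing out at about 1.25 rad. The gripper is clear of everything, so I'll hand in.

```bash
python3 -c "
from workcell import env
print(env.close_job())"
```

```text
the job is handed in; nothing more can be done
None
```

I swung the isolator out until I felt its stop, then swung the selector past the lock to its own stop. I seated each lever at about 5 to 7 N over its running load and let go of both, nothing indicated contact with the cup or the shaker, and the job was handed in at about 23 s; no verdict came back.

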